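# Make ready to unload the bench parts washer

## Robot

A 6-joint arm with a two-finger parallel gripper is mounted at the origin on the work surface. World frame = base frame: x ahead of the robot, y to its left, z up, the work surface at z = 0. Lengths are in m, angles in rad, forces in N, time in s.
With the tool pointing down it reaches from about 0.35 to 0.725 m from the base axis. Payload 6 kg.
Tool frame: the origin (TCP) lies midway between the tips of the shut fingers; the grasp point (between the pads) lies 19 mm behind it; z points along the fingers, y is the line along which they close (so a half turn about z gives the same grasp; the last joint's range is limited). The gripper opens to 85 mm and grips with 20 to 120 N. Pads are 22 mm wide; open, the fingers measure 114 mm over their backs; the gripper's body (76 mm by 85 mm) begins 54 mm behind the grasp point. The pads swing forward as they close: fully open they stand 13 mm farther back than shut.
Start: joints at [-0.904, 0.04, 0.085, 0, -1.615, -0.334], TCP at [0.196, -0.567, 0.231] pointing down, gripper open.
Joint ranges: [-2.56, 2.56], [-1.29, 2.01], [-1.08, 1.49], [-3.29, 1.98], [-2.81, -0.18], [-2.99, 2.99]. Speed limits (rad/s): [2.57, 2.57, 3.01, 3.14, 3.14, 3.14].

## Interface

Orientations are given as a 3x3 rotation matrix whose columns are the frame's x, y, z axes.
In Python, from station import status, viewer, workorder gives the robot as it stands.
- The arm moves only by the tool pendant, called after "Request:" as name(argument=value, ...), one argument or row to a line, values as JSON. Schema: {"type":"object","properties":{"plan":{"type":"array","items":{"type":"array","items":{"type":"array","items":{"type":"number"},"minItems":5,"maxItems":5},"minItems":1,"maxItems":20},"minItems":1,"maxItems":1},"only":{"type":"string"},"quiet":{"type":"boolean"},"lines":{"type":"string"}},"required":["plan"],"additionalProperties":false}. plan is a list that holds a single list of rows (three levels of brackets), with 1 to 20 rows, each of 5 numbers: the finger opening in m, then dx, dy, dz in shares of the most that a row can go, 1 being 62.5 mm, then a turn about the tool's z in a scale on which 1.0 is 2 pi rad; each row shifts and turns the commanded pose from where the row before left it, along the tool's axes as they then stand; what a row does not reach is not made up. A row lasts 1/8 s, in which the tool goes at most 0.0625 m and 0.188 rad, less where a joint would pass 70% of its speed; a pose out of reach is approached as far as the arm can. The fingers move at their own pace and stop on an object; the grip force is fixed at half the most. Time passes only in rows, so rows that do not move let the fingers close. The tool returns the time, the measured TCP pose, the force, the opening and the grip force at its end. only (a regular expression) keeps the lines of the reply that match it, lines (a string "A,B") keeps lines A to B, and quiet returns only ok. Shift and turn numbers lie between -1 and 1, and a call with a number outside is refused. Input that does not fit is refused with a message, and nothing moves.
- status.observe(): the state, without advancing time (a new reading comes with each control period).
- viewer.snapshot(name): name is "side" or "top"; returns (picture, depth): 480x640x3 uint8, blue, green, red; 480x640 float32, m along the optical axis (not along the pixel's ray), 0 where there is no reading.
- viewer.calibration(name): a dict with "intrinsics" (3x3 intrinsics, pixels), "world_from_camera" (4x4, takes a point from camera to world coordinates). Camera axes: x right, y down, z forward; pixel columns grow to the right and rows downward; lengths in m; the calibration is good to about 2 mm. A picture is of the moment at which its call begins. calibration takes no time and is no camera call.
- workorder.job_done(): hands the job in; it is judged then, once.
The state is a dict: "clock": time; "joints": joint angles; "qvel": joint speeds; "tau": joint torques, N m; "ee_pos": TCP position; "ee_rot": TCP orientation; "ft_force": force on the tool from outside, world axes, zero at the start; "wrist_torque": the same for the moment, N m; "gripper_width": finger opening in m; "grip_force": force on a finger pad.
Only numpy, scipy, OpenCV 4.12 (cv2) and the standard library are available. Lean on these libraries where they do the work, as an engineer would, in place of code of your own. Each camera call takes 0.05 s, during which the arm holds its last target. There are 200 camera calls.

## Task

The drain plate lies skewed across its draining tray: lift it by its wire loop, lay it square in the tray and press it firmly down so that it sits level on the seat. Then take the parts washer's lid by its bar handle, swing it open to 60 degrees from shut and finish there, still holding it, so that a mechanic can lift out the basket. The lid falls if let go: never let it slam, and leave everything else on the bench where it is.

Things in the scene. Friction and masses are not known exactly. Their poses are not given: they have to be found in the camera images.
- tray: Draining tray of bare sheet steel, fixed to the bench, 190 (its x) x 145 (its y) x 40 mm high, with one rectangular recess 158 (x) x 113 (y) mm, centred, open at the top; the recess floor, the plate's seat, is 22 mm above the bench, 18 mm below the rim. Origin at the centre of its underside, z up. Tray and washer change sides from run to run.
- tray_seat (a point): Centre of the seat: the middle of the tray's recess floor, 22 mm above the bench; axes as the tray's.
- plate: Loose perforated steel drain plate, 150 (its x) x 105 (its y) x 5 mm, 0.28 kg, with a fixed upright wire loop in the middle (see plate_handle). Origin at the centre of its underside, z up. At the start it lies flat on the tray's rim, turned 29 to 83 degrees from square, so it cannot drop in. Square (either way round) it fits the recess with 4 mm to spare on each side.
- plate_handle (a point): Middle of the top bar of the plate's wire loop: a 9 mm round bar along the plate's y, 64 mm between its two uprights, its axis 45 mm above the plate's underside. Axes as the plate's.
- tank: Bench-top parts washer, a painted grey sheet-steel tank fixed to the bench, 220 (its x) x 260 (its y) mm, rim 125 mm above the bench, with dial and switch on the front (-x) side and a lid hinged along the top of the far (+x) side. Origin at the centre of its underside, on the bench, z up.
- tank_hinge (a point): Middle of the lid's hinge axis, 115 mm along the tank's +x from its origin and 126 mm above the bench; fixed to the tank, axes as the tank's. The hinge axis runs along its y.
- lid (a joint): Lid angle, rad: 0 shut (level on the rim), growing as its front edge swings up and back; 1.047 is 60 degrees; stop at 1.8. The lid is a steel sheet 235 (front to back) x 274 x 4 mm with a skirt 14 mm deep, 0.8 kg. The hinge is free-moving, without spring or stay: it falls shut from any angle below about 1.5; about 5 N at the handle lifts it.
- lid_handle (a point): Middle of the lid's bar handle, a 12 mm round steel bar along the lid's y, 120 mm between its two posts, near the lid's front edge: 195 mm from the hinge axis towards the front, and 43 mm above it (39 mm above the lid's top face) when shut. Turns with the lid.
- bearing: Bystander: bearing ring, 56 mm across, 16 mm high, near the tray; origin under its centre.
- socket: Bystander: steel socket standing on end, 28 mm across, 38 mm high, in front of the washer; origin under its centre.
- cap: Bystander: open aluminium hub cap, 72 mm across, 45 mm high, behind the tray; origin under its centre.
- spanner: Bystander: spanner 190 mm long, lying on the bench behind the washer, along its x.
- driver: Bystander: screwdriver 210 mm long, lying at the right of the bench, along its x.
- hub_block: Bystander: dark wooden block, 100 x 100 x 130 mm, with a wheel hub (flange 160 mm across) on top, 182 mm high in all; origin under its centre.
- bare_block: Bystander: dark wooden block, 100 x 100 x 130 mm, with a small flanged ring on top, 156 mm high in all; origin under its centre.
Things that resemble listed ones, but are neither listed nor needed, are in the scene too. What is shaped like the plate but blue or turquoise is not meant.

How it is judged:
By the outcome, as a careful person would: the job done as asked, in the order asked, and still so for the second after the job is handed in, while the arm keeps its last pose, push and grip.
It also fails if it takes over 58 s, if anything falls off the work surface, if the arm or the gripper's body presses on something with over 40 N, if the wrist force passes 120 N, or if a joint passes its speed limit or range.

## Working session

There is one attempt and no reset: what is moved stays moved. The work goes in short steps, Python scripts to look and compute and a tool call to move; the robot and the scene stay as the last step left them, time stands still between calls to the robot, and variables do not carry over. Pictures are saved under pics/ and viewed, at most 10 in all, crops included, and the job is handed in when it is done.

```bash
mkdir -p pics; ls; python3 - <<'E'
from station import status, viewer
import cv2, numpy as np
for n in ("top","side"):
    p,d=viewer.snapshot(n); cv2.imwrite(f"pics/{n}0.png",p); np.savez(f"pics/{n}0.npz",p=p,d=d)
    c=viewer.calibration(n); print(n,np.round(c["intrinsics"],1).tolist(),np.round(c["world_from_camera"],3).tolist(),(d>0).mean())
s=status.observe(); print(s["ee_pos"],np.round(s["ee_rot"],3).tolist(),s["clock"])
E
```

```text
pics
top [[580.2, 0.0, 323.6], [0.0, 580.2, 245.6], [0.0, 0.0, 1.0]] [[0.091, -0.97, 0.223, 0.193], [-0.996, -0.089, 0.019, -0.01], [0.002, -0.224, -0.975, 1.462], [0.0, 0.0, 0.0, 1.0]] 0.9960677083333334
side [[519.0, 0.0, 322.4], [0.0, 519.0, 239.8], [0.0, 0.0, 1.0]] [[-0.904, -0.281, 0.322, 0.097], [-0.427, 0.625, -0.654, 0.8], [-0.017, -0.729, -0.685, 0.992], [0.0, 0.0, 0.0, 1.0]] 0.9959342447916667
[ 0.19599104 -0.56678935  0.23037811] [[-0.945, -0.327, -0.001], [-0.327, 0.945, 0.001], [0.0, 0.002, -1.0]] 0.1
```

View pics/top0.png

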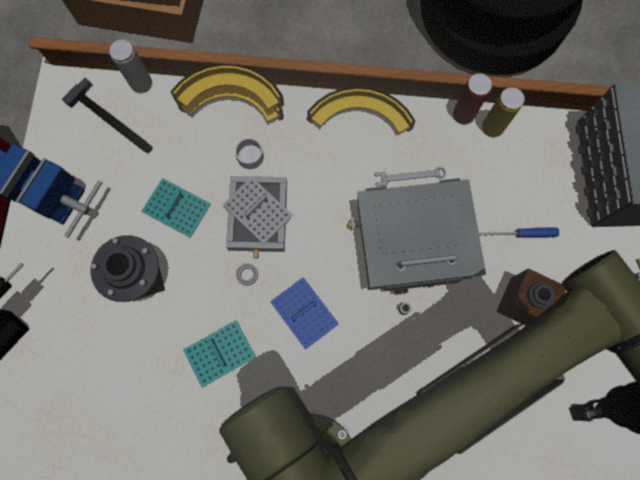

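View pics/side0.png

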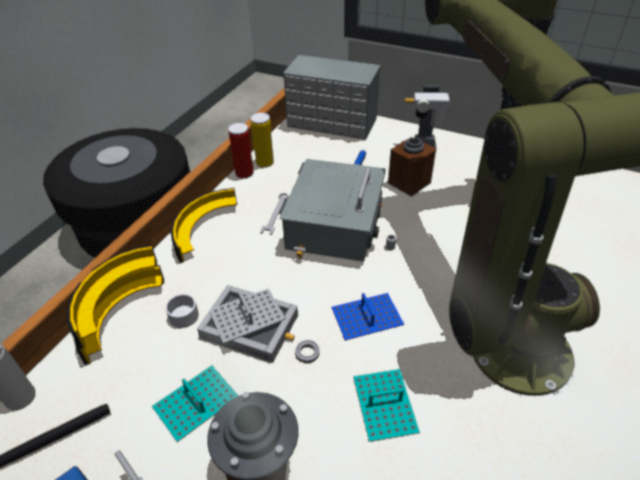

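The top view shows the tray at about (257,213) with a grey perforated plate skewed on it, the loop near (257,207). The washer is at (420,235) with its bar handle at (427,262). Plate-shaped candidates are grey (257,210), teal (176,207), teal (219,353) and blue (305,312). Only the grey one lies on the tray, and the others are excluded by colour. Next I measure and make the crop that confirms it.

```bash
cat > h.py <<'E'
import numpy as np, cv2
from station import status, viewer
def cloud(n,p=None,d=None):
    if d is None: p,d=viewer.snapshot(n)
    c=viewer.calibration(n);K=c["intrinsics"];T=c["world_from_camera"]
    v,u=np.mgrid[0:480,0:640]
    P=np.stack([(u-K[0,2])/K[0,0]*d,(v-K[1,2])/K[1,1]*d,d],-1)
    W=P@np.array(T)[:3,:3].T+np.array(T)[:3,3]; W[d==0]=np.nan
    return p,W
def ray(n,uv,z):
    c=viewer.calibration(n);K=c["intrinsics"];T=np.array(c["world_from_camera"])
    q=np.c_[np.array(uv,float).reshape(-1,2),np.ones(np.size(uv)//2)]@np.linalg.inv(K).T@T[:3,:3].T
    return T[:3,3]+q*((z-T[2,3])/q[:,2:])
def rect(xy):
    (c,s,a)=cv2.minAreaRect((xy*1000).astype(np.float32)); return np.round(c,1),np.round(s,1),round(a,1)
E
python3 - <<'E'
from h import *
for n in ("top","side"):
    z=np.load(f"pics/{n}0.npz"); p,W=cloud(n,z["p"],z["d"])
    hsv=cv2.cvtColor(p,cv2.COLOR_BGR2HSV); grey=hsv[...,1]<60
    X,Y,Z=W[...,0],W[...,1],W[...,2]
    c=ray("top",[257,213],.04)[0]; near=np.hypot(X-c[0],Y-c[1])<.14
    print(n,"tray approx",c, "bench z",np.nanmedian(Z[near&(Z<.012)]))
    for nm,lo,hi,r in(("tray",.025,.06,.14),("plate",.043,.055,.12),("bar",.068,.1,.05)):
        m=(np.hypot(X-c[0],Y-c[1])<r)&(Z>lo)&(Z<hi)
        k,l,st,_=cv2.connectedComponentsWithStats(m.astype(np.uint8)); 
        if k<2: continue
        i=1+np.argmax(st[1:,4]); q=W[l==i]; print(nm,rect(q[:,:2]),len(q),np.round(np.percentile(q[:,2],[10,50,90]),4))
    c=ray("top",[420,235],.13)[0]; near=np.hypot(X-c[0],Y-c[1])<.22
    for nm,lo,hi in(("lid",.115,.15),("bar",.15,.19)):
        m=near&(Z>lo)&(Z<hi)
        k,l,st,_=cv2.connectedComponentsWithStats(m.astype(np.uint8)); i=1+np.argmax(st[1:,4]); q=W[l==i]
        print(nm,rect(q[:,:2]),len(q),np.round(np.percentile(q[:,2],[10,50,90]),4))
p=np.load("pics/top0.npz")["p"]; s=np.load("pics/side0.npz")["p"]
a=cv2.resize(p[160:300,210:300],(385,600),interpolation=2); b=cv2.resize(s[275:365,190:305],(415,325),interpolation=2)
o=np.zeros((600,800,3),np.uint8); o[:,:385]=a; o[:325,385:]=b; cv2.imwrite("pics/crop1.png",o)
E
```

```text
top tray approx [0.58845586 0.19400923 0.04      ] bench z -0.0004780701134463605
tray (array([593.4, 194.6]), array([192.3, 179.3]), 4.0) 3523 [0.0366 0.0427 0.0477]
plate (array([597. , 193.6]), array([151.3, 108.2]), 50.8) 1536 [0.0436 0.0458 0.0492]
bar (array([595.7, 194.2]), array([11.6, 71. ]), 50.6) 113 [0.0818 0.0868 0.0916]
lid (array([ 556.9, -209. ]), array([242.9, 275.2]), 11.8) 10938 [0.1258 0.1296 0.1333]
bar (array([ 477.9, -224.9]), array([ 12.9, 131.6]), 11.7) 314 [0.1681 0.1722 0.1762]
side tray approx [0.58845586 0.19400923 0.04      ] bench z 0.0007166937855134781
tray (array([591.7, 193.7]), array([192.5, 178.2]), 4.2) 3850 [0.0354 0.0437 0.0474]
plate (array([596.6, 192.3]), array([154.6, 112.5]), 51.6) 2059 [0.0438 0.0456 0.048 ]
bar (array([593.8, 195.4]), array([ 8.6, 75.2]), 51.3) 123 [0.0762 0.0882 0.0908]
lid (array([ 555.8, -209.8]), array([241.2, 284.2]), 11.8) 5797 [0.1272 0.1305 0.1332]
bar (array([ 476.6, -223.8]), array([ 12.3, 133.1]), 11.2) 168 [0.1633 0.1733 0.1763]
```

View pics/crop1.png

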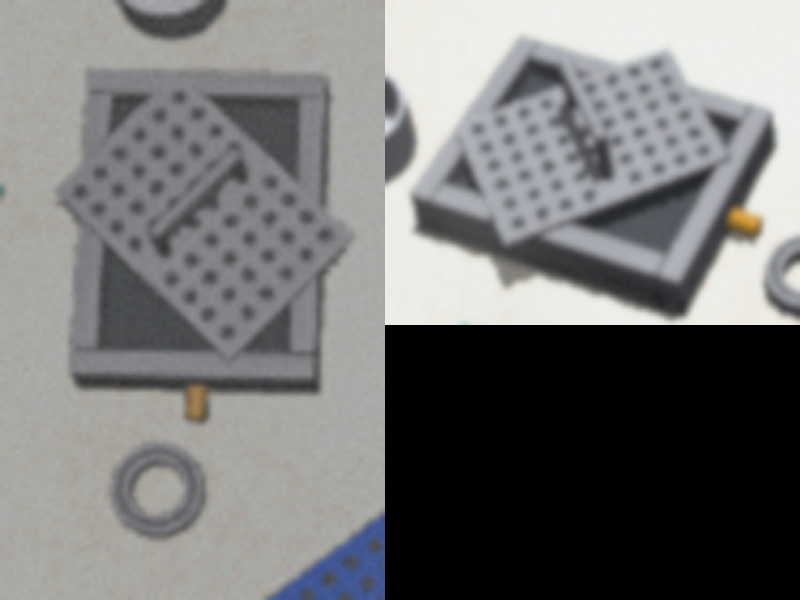

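The crop shows the grey plate, skewed, on the rim of the tray with the brass drain spout. Its loop bar is at crop (197,192), so this is the plate meant. Its size (151x108), bar height (0.087) and the lid bar height (0.172) all match the description. Next I fit the tray rim with the plate excluded.

```bash
python3 - <<'E'
from h import *
for n in ("top","side"):
    z=np.load(f"pics/{n}0.npz"); p,W=cloud(n,z["p"],z["d"])
    X,Y,Z=W[...,0]*1000,W[...,1]*1000,W[...,2]
    a=np.radians(51.1); dx,dy=X-596,Y-193.8
    u=dx*np.cos(a)+dy*np.sin(a); v=-dx*np.sin(a)+dy*np.cos(a)
    out=(abs(u)>81)|(abs(v)>59)
    m=out&(np.hypot(dx,dy)<140)&(Z>.034)&(Z<.048)
    q=W[m][:,:2]; print(n,rect(q),len(q),np.nanmedian(Z[m]))
    # robust: project on rim axes, edges by percentiles of rim strips
    for ang in(3.6,4.1,4.6):
        t=np.radians(ang);s=(q*1000)@np.array([[np.cos(t),-np.sin(t)],[np.sin(t),np.cos(t)]])
        lo,hi=np.percentile(s,1,axis=0),np.percentile(s,99,axis=0); c=(lo+hi)/2
        print(ang,hi-lo,np.array([[np.cos(t),-np.sin(t)],[np.sin(t),np.cos(t)]])@c)
    # long inner edge rim points: line fits of each long rim side
    t=np.radians(4.1);R=np.array([[np.cos(t),-np.sin(t)],[np.sin(t),np.cos(t)]]);s=(q*1000)@R
    c=(np.percentile(s,1,axis=0)+np.percentile(s,99,axis=0))/2; s=s-c
    for sg in(1,-1):
        k=(sg*s[:,1]>56)&(abs(s[:,0])<92); b=np.polyfit(s[k,0],s[k,1],1); print("side",sg,k.sum(),np.degrees(b[0])+4.1,b[1])
        k=(sg*s[:,0]>79)&(abs(s[:,1])<68); b=np.polyfit(s[k,1],s[k,0],1); print("end",sg,k.sum(),-np.degrees(b[0])+4.1,b[1])
s=status.observe(); R=s["ee_rot"]; d=np.array([.5955,.194,.16])-s["ee_pos"]; print("tool delta",R.T@d)
E
```

```text
top (array([616. , 198.6]), array([237.9, 145.2]), 3.9) 1025 0.03955080213621498
3.6 [229.28147664 144.09119603] [612.56118093 198.14805879]
4.1 [229.52910525 143.84817175] [612.58912172 198.43570335]
4.6 [230.04394432 144.46091015] [612.51436606 198.52048273]
side 1 241 4.206541836678455 64.4965114170195
end 1 47 13.8624110487112 116.46834056104413
side -1 198 4.572420906261431 -65.36210185567298
end -1 353 3.3678137588599357 -104.27844619692246
side (array([614.3, 197.8]), array([237.1, 148.7]), 4.1) 1183 0.039965297133092936
3.6 [229.03403576 145.90254688] [611.32850253 197.6056025 ]
4.1 [229.28050838 146.01154906] [611.56078429 197.82185138]
4.6 [229.80656442 146.33202427] [611.64744621 197.95273833]
side 1 312 3.9554306977837297 65.97154712387277
end 1 65 8.50646339537388 114.23728757965058
side -1 197 4.243181216116186 -64.7774075540845
end -1 419 4.253326191984247 -104.19435408231925
tool delta [-0.62615466  0.58840192  0.07123513]
```

Tray yaw is about 4.1°; the hub cap polluted the end edge, so I'll refit that from the saved pictures. Now I move above the plate.

The manual's scale: shifts go in shares of 62.5 mm and turns go in shares of 2 pi rad. Converting my numbers, -0.0448 m is -0.7168, -0.0447 m is -0.7152.

Request:
pendant(
  plan=[
    [[0.085, -0.7168, 0.672, 0, 0], [0.085, -0.7152, 0.672, 0, 0], [0.085, -0.7152, 0.672, 0, 0], [0.085, -0.7152, 0.672, 0, 0], [0.085, -0.7152, 0.672, 0, 0], [0.085, -0.7152, 0.672, 0, 0], [0.085, -0.7152, 0.672, 0, 0], [0.085, -0.7152, 0.672, 0, 0], [0.085, -0.7152, 0.672, 0, 0], [0.085, -0.7152, 0.672, 0, 0], [0.085, -0.7152, 0.672, 0, 0], [0.085, -0.7152, 0.672, 0, 0], [0.085, -0.7152, 0.672, 0, 0], [0.085, -0.7152, 0.672, 0, 0]],
  ],
)

```text
clock: 1.85
ee_pos: [0.596, 0.1951, 0.2309]
ee_rot: [[-0.945, -0.327, -0.0], [-0.327, 0.945, -0.0], [0.0, 0.0, -1.0]]
ft_force: [0.4, -1.6, 1.4]
gripper_width: 0.0848
grip_force: 0.0
```

Request:
pendant(
  plan=[
    [[0.085, 0, 0, 0, -0.0283], [0.085, 0, 0, 0, -0.0283], [0.085, 0, 0, 0, -0.0283], [0.085, 0, 0, 0, -0.0283], [0.085, 0, 0, 0, -0.0283], [0.085, 0, 0, 0, -0.0283], [0.085, 0, 0, 0, -0.0283], [0.085, 0, 0, 0, -0.0283], [0.085, 0, 0, 0, -0.0283], [0.085, 0, 0, 0, -0.0283], [0.085, 0, 0, 0, -0.0283], [0.085, 0, 0, 0, -0.0283], [0.085, 0, 0, 0, 0]],
  ],
)

```text
clock: 3.48
ee_pos: [0.5953, 0.1932, 0.2307]
ee_rot: [[0.781, -0.624, -0.001], [-0.624, -0.781, -0.0], [-0.001, 0.001, -1.0]]
ft_force: [0.6, 0.5, 0.3]
gripper_width: 0.085
grip_force: 0.0
```

```bash
python3 - <<'E'
from h import *
s=status.observe(); R=np.array(s["ee_rot"]); print(s["ee_pos"],"psi_y",np.degrees(np.arctan2(R[1,1],R[0,1])),R[:,2],"delta",R.T@(np.array([.5955,.194,.066])-s["ee_pos"]),s["joints"],s["clock"])
for n in ("top","side"):
    z=np.load(f"pics/{n}0.npz"); p,W=cloud(n,z["p"],z["d"])
    X,Y,Z=W[...,0]*1000,W[...,1]*1000,W[...,2]
    a=np.radians(51.1); dx,dy=X-596,Y-193.8
    u=dx*np.cos(a)+dy*np.sin(a); v=-dx*np.sin(a)+dy*np.cos(a)
    m=((abs(u)>81)|(abs(v)>59))&(abs(dx)<105)&(abs(dy)<85)&(Z>.034)&(Z<.046)
    k,l,st,_=cv2.connectedComponentsWithStats(m.astype(np.uint8))
    m=np.isin(l,1+np.flatnonzero(st[1:,4]>30)); q=W[m][:,:2]; print(n,rect(q),len(q),st[1:,4])
E
```

```text
[0.59532124 0.19315242 0.23072403] psi_y -128.63982442901812 [-9.77606762e-04 -2.62108140e-04 -9.99999488e-01] delta [-0.0002908  -0.00090793  0.16472354] [ 6.32884254e-01  1.09781329e-01  1.57320651e-01 -3.67315169e-04
 -1.61927894e+00  2.63502041e-01] 3.475
top (array([593.3, 197. ]), array([192.3, 145.2]), 3.9) 970 [166 276 528]
side (array([591.8, 196.1]), array([192.1, 148.7]), 4.1) 1117 [270 653 194   1]
```

The rim fit gives the tray at (592.6,196.5) mm, yaw 4.1°, size 192x145–149 as it must be. Now descend, grip and lift.

In the tool's units: 0.055 m is 0.88, 0.04 m is 0.64.

Request:
pendant(
  plan=[
    [[0.085, 0, -0.016, 0.88, 0], [0.085, 0, 0, 0.88, 0], [0.085, 0, 0, 0.64, 0], [0.085, 0, 0, 0.256, 0], [0.085, 0, 0, 0, 0]],
  ],
)

```text
clock: 4.1
ee_pos: [0.596, 0.1938, 0.065]
ee_rot: [[0.781, -0.624, -0.001], [-0.624, -0.781, -0.001], [-0.0, 0.001, -1.0]]
ft_force: [0.0, -0.5, -0.4]
gripper_width: 0.0851
grip_force: 0.0
```

Request:
pendant(
  plan=[
    [[0, 0, 0, 0, 0], [0, 0, 0, 0, 0], [0, 0, 0, 0, 0], [0, 0, 0, 0, 0], [0, 0, 0, 0, 0], [0, 0, 0, 0, 0], [0, 0, 0, 0, 0], [0, 0, 0, 0, 0]],
  ],
)

```text
clock: 5.1
ee_pos: [0.5963, 0.194, 0.0658]
ee_rot: [[0.782, -0.623, 0.001], [-0.623, -0.782, 0.0], [0.0, -0.001, -1.0]]
ft_force: [-2.5, 0.2, 4.6]
gripper_width: 0.0069
grip_force: 58.6
```

In the tool's units: -0.03 m is -0.48, -0.02 m is -0.32.

Request:
pendant(
  plan=[
    [[0, 0, 0, -0.16, 0], [0, 0, 0, -0.32, 0], [0, 0, 0, -0.48, 0], [0, 0, 0, 0, 0]],
  ],
)

```text
clock: 5.6
ee_pos: [0.5978, 0.1946, 0.1297]
ee_rot: [[0.782, -0.623, 0.006], [-0.623, -0.782, 0.003], [0.003, -0.006, -1.0]]
ft_force: [0.5, 0.5, -2.8]
gripper_width: 0.0068
grip_force: 58.7
```

Request:
pendant(
  plan=[
    [[0, 0, 0, 0, 0.022], [0, 0, 0, 0, 0.022], [0, 0, 0, 0, 0.022], [0, 0, 0, 0, 0.022], [0, 0, 0, 0, 0.022], [0, 0, 0, 0, 0.022], [0, 0, 0, 0, 0], [0, 0, 0, 0, 0], [0, 0, 0, 0, 0]],
  ],
)

```text
clock: 6.72
ee_pos: [0.596, 0.194, 0.1252]
ee_rot: [[0.071, -0.997, -0.0], [-0.997, -0.071, 0.0], [-0.0, 0.0, -1.0]]
ft_force: [0.3, 0.4, -1.9]
gripper_width: 0.007
grip_force: 58.7
```

```bash
python3 - <<'E'
from h import *
s=status.observe(); R=np.array(s["ee_rot"]); print(s["ee_pos"],"psi_y",np.degrees(np.arctan2(R[1,1],R[0,1])),s["clock"])
o=np.zeros((600,800,3),np.uint8)
for i,n in enumerate(("top","side")):
    p,W=cloud(n); np.savez(f"pics/{n}1.npz",p=p,W=W)
    c=(slice(140,290),slice(190,330)) if n=="top" else (slice(210,380),slice(160,330))
    o[:400,i*400:i*400+400]=cv2.resize(p[c],(400,400),interpolation=2)
    X,Y,Z=W[...,0]*1000,W[...,1]*1000,W[...,2]
    b=(abs(X-593)<105)&(abs(Y-196)<90)
    for nm,lo,hi in(("tray",.032,.047),("plate",.095,.117)):
        m=b&(Z>lo)&(Z<hi); k,l,st,_=cv2.connectedComponentsWithStats(m.astype(np.uint8))
        q=W[np.isin(l,1+np.flatnonzero(st[1:,4]>30))]
        if len(q)>9: print(n,nm,rect(q[:,:2]),len(q),np.nanmedian(q[:,2]))
        if nm=="plate" and len(q)>9: print(np.linalg.lstsq(np.c_[q[:,:2]-q[:,:2].mean(0),np.ones(len(q))],q[:,2],rcond=None)[0])
cv2.imwrite("pics/lift.png",o)
E
```

```text
[0.59604283 0.19395118 0.1251708 ] psi_y -175.9046237703154 6.725
top tray (array([592.6, 197.1]), array([190.7, 145.6]), 4.1) 1031 0.039190700716377425
top plate (array([595. , 194.4]), array([150.2, 105.9]), 4.2) 1592 0.10403036975923718
[-0.00340084  0.00300508  0.10395923]
side tray (array([591.9, 196.1]), array([192.4, 148.3]), 4.1) 1218 0.03965740997940426
side plate (array([595. , 193.2]), array([152.1, 109.3]), 3.6) 1955 0.10489995271299635
[-0.00073898 -0.0005723   0.1048952 ]
```

View pics/lift.png

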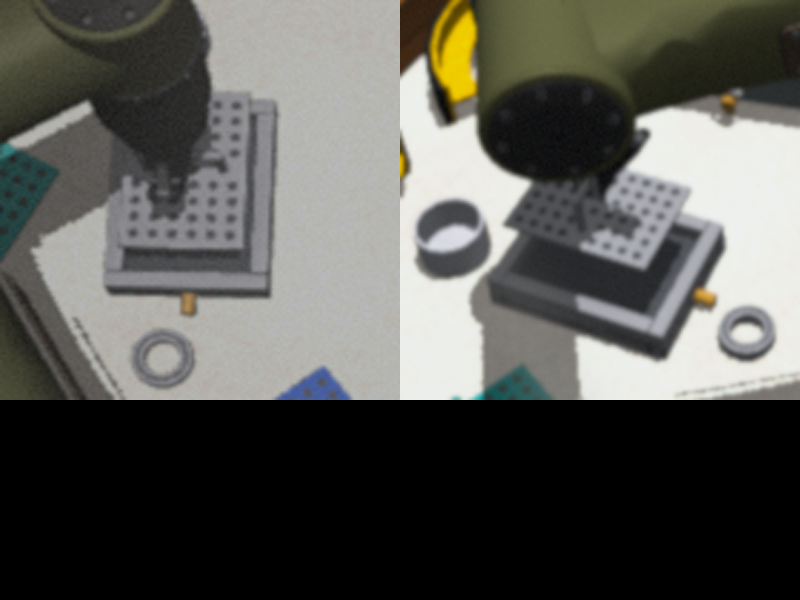

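The plate hangs level and square over the tray (left panel plate at (185,170), recess visible all round). Both cameras give an offset to the tray of about (-2.7,+2.8) mm. I correct for that and lower.

In the tool's units: 0.03 m is 0.48, 0.005 m is 0.08.

Request:
pendant(
  plan=[
    [[0, -0.048, 0.04, 0, 0], [0, 0, 0, 0.48, 0], [0, 0, 0, 0.32, 0], [0, 0, 0, 0.16, 0], [0, 0, 0, 0.112, 0], [0, 0, 0, 0.08, 0], [0, 0, 0, 0.048, 0], [0, 0, 0, 0.032, 0], [0, 0, 0, 0, 0], [0, 0, 0, 0, 0]],
  ],
)

```text
clock: 8.07
ee_pos: [0.5935, 0.1968, 0.0486]
ee_rot: [[0.07, -0.998, 0.0], [-0.998, -0.07, 0.0], [-0.0, -0.0, -1.0]]
ft_force: [0.1, -0.1, -3.0]
gripper_width: 0.0068
grip_force: 58.6
```

In the tool's units: 0.001 m is 0.016.

Request:
pendant(
  plan=[
    [[0, 0, 0, 0.016, 0], [0, 0, 0, 0, 0], [0, 0, 0, 0, 0]],
  ],
)

```text
clock: 8.45
ee_pos: [0.5936, 0.1969, 0.048]
ee_rot: [[0.07, -0.998, 0.001], [-0.998, -0.07, 0.0], [-0.0, -0.001, -1.0]]
ft_force: [-1.4, -0.1, 3.0]
gripper_width: 0.0072
grip_force: 59.0
```

Request:
pendant(
  plan=[
    [[0, 0, 0, 0.016, 0], [0, 0, 0, 0, 0], [0, 0, 0, 0, 0]],
  ],
)

```text
clock: 8.82
ee_pos: [0.5937, 0.1969, 0.0478]
ee_rot: [[0.07, -0.998, 0.001], [-0.998, -0.07, 0.0], [-0.0, -0.001, -1.0]]
ft_force: [-4.5, -0.7, 7.0]
gripper_width: 0.0071
grip_force: 59.6
```

Request:
pendant(
  plan=[
    [[0, 0, 0, 0.016, 0], [0, 0, 0, 0, 0], [0, 0, 0, 0, 0]],
  ],
)

```text
clock: 9.2
ee_pos: [0.5938, 0.1969, 0.0477]
ee_rot: [[0.071, -0.998, 0.002], [-0.998, -0.071, 0.0], [-0.0, -0.002, -1.0]]
ft_force: [-7.4, -0.5, 9.9]
gripper_width: 0.0066
grip_force: 60.0
```

In the tool's units: 0.002 m is 0.032, 0.001 m is 0.016.

Request:
pendant(
  plan=[
    [[0, 0, 0.032, 0.032, 0], [0, 0, 0, 0.016, 0], [0, 0, 0, 0, 0], [0, 0, 0, 0, 0]],
  ],
)

```text
clock: 9.7
ee_pos: [0.5938, 0.1969, 0.0476]
ee_rot: [[0.071, -0.997, 0.007], [-0.997, -0.071, 0.001], [-0.001, -0.007, -1.0]]
ft_force: [-4.6, -1.5, 18.4]
gripper_width: 0.007
grip_force: 60.8
```

Request:
pendant(
  plan=[
    [[0, 0, 0.016, 0.032, 0], [0, 0, 0, 0.016, 0], [0, 0, 0, 0, 0], [0, 0, 0, 0, 0]],
  ],
)

```text
clock: 10.2
ee_pos: [0.5939, 0.1969, 0.0476]
ee_rot: [[0.071, -0.997, 0.01], [-0.997, -0.071, 0.001], [-0.001, -0.01, -1.0]]
ft_force: [-8.9, -2.9, 27.4]
gripper_width: 0.0067
grip_force: 61.7
```

In the tool's units: 0.002 m is 0.032, 0.001 m is 0.016.

Request:
pendant(
  plan=[
    [[0, 0, 0.016, 0.032, 0], [0, 0, 0, 0, 0], [0, 0, 0, 0, 0], [0, 0, 0, 0, 0]],
  ],
)

```text
clock: 10.7
ee_pos: [0.594, 0.1969, 0.0475]
ee_rot: [[0.072, -0.997, 0.013], [-0.997, -0.072, 0.002], [-0.001, -0.013, -1.0]]
ft_force: [-9.0, -3.4, 33.5]
gripper_width: 0.007
grip_force: 62.3
```

Request:
pendant(
  plan=[
    [[0, 0, -0.032, -0.08, 0], [0, 0, -0.032, -0.064, 0], [0, 0, 0, 0, 0], [0, 0, 0, 0, 0]],
  ],
)

```text
clock: 11.2
ee_pos: [0.5942, 0.1969, 0.0478]
ee_rot: [[0.07, -0.998, 0.002], [-0.998, -0.07, 0.0], [-0.0, -0.002, -1.0]]
ft_force: [-2.2, 0.0, 8.6]
gripper_width: 0.0069
grip_force: 59.7
```

In the tool's units: -0.002 m is -0.032.

Request:
pendant(
  plan=[
    [[0, 0, 0, -0.032, 0], [0, 0, 0, 0, 0], [0.05, 0, 0, 0, 0], [0.05, 0, 0, 0, 0], [0.05, 0, 0, 0, 0], [0.05, 0, 0, 0, 0]],
  ],
)

```text
clock: 11.95
ee_pos: [0.5933, 0.1967, 0.0482]
ee_rot: [[0.07, -0.998, -0.0], [-0.998, -0.07, -0.0], [-0.0, 0.0, -1.0]]
ft_force: [0.1, -0.2, 0.2]
gripper_width: 0.0498
grip_force: 0.0
```

Request:
pendant(
  plan=[
    [[0.085, 0, 0, -0.32, 0], [0.085, 0, 0, -0.8, 0], [0.085, 0, 0, -0.96, 0], [0.085, 0, 0, -0.96, 0], [0.085, 0, 0, 0, 0]],
  ],
)

```text
clock: 12.58
ee_pos: [0.5954, 0.197, 0.2474]
ee_rot: [[0.07, -0.997, 0.012], [-0.998, -0.07, 0.005], [-0.005, -0.012, -1.0]]
ft_force: [0.2, 0.3, -0.6]
gripper_width: 0.085
grip_force: 0.0
```

```bash
python3 - <<'E'
from h import *
o=np.zeros((400,800,3),np.uint8)
for i,n in enumerate(("top","side")):
    p,W=cloud(n); np.savez(f"pics/{n}2.npz",p=p,W=W)
    c=(slice(140,290),slice(190,330)) if n=="top" else (slice(210,380),slice(160,330))
    o[:400,i*400:i*400+400]=cv2.resize(p[c],(400,400),interpolation=2)
    X,Y,Z=W[...,0]*1000,W[...,1]*1000,W[...,2]
    m=(abs(X-592.5)<60)&(abs(Y-196.5)<35)&(Z<.034)&(Z>.015)
    q=W[m]; print(n,len(q),np.linalg.lstsq(np.c_[q[:,:2]-q[:,:2].mean(0),np.ones(len(q))],q[:,2],rcond=None)[0],np.percentile(q[:,2],[5,50,95]))
cv2.imwrite("pics/seat.png",o)
s=status.observe(); R=np.array(s["ee_rot"]); t=np.radians(11.7)
h=np.array([.4772,-.2245,.169]); print(s["ee_pos"],"psi_y",np.degrees(np.arctan2(R[1,1],R[0,1])),"delta",R.T@(h-s["ee_pos"]))
E
```

```text
top 1074 [-0.0006997  -0.00292204  0.02663112] [0.02167121 0.02669218 0.03146495]
side 1105 [0.00212439 0.00059753 0.02789471] [0.02492863 0.02787577 0.0309294 ]
[0.59360365 0.19695714 0.24034393] psi_y -175.99130036586664 delta [0.41242221 0.14575759 0.07020352]
```

View pics/seat.png

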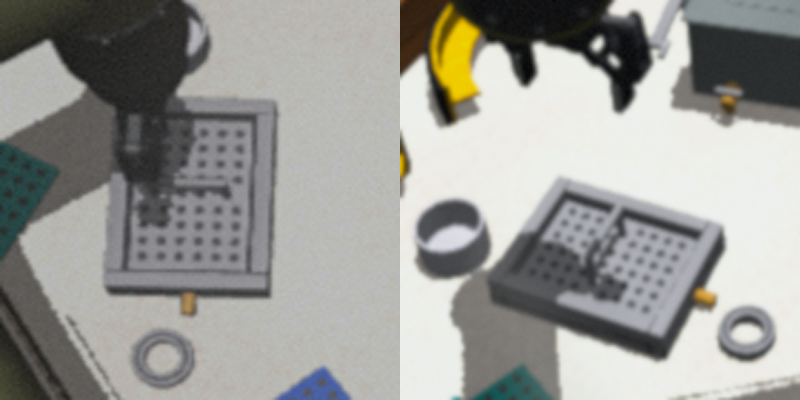

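The plate lies inside the recess, level at z≈0.027 as it must (both panels, around (190,190) and (600,250)). Now the lid.

In the tool's units: 0.0515 m is 0.824, 0.0182 m is 0.2912, -0.134 rad / 6.2832 = -0.0213.

Request:
pendant(
  plan=[
    [[0.085, 0.824, 0.2912, 0, 0], [0.085, 0.824, 0.2912, 0, 0], [0.085, 0.824, 0.2912, 0, 0], [0.085, 0.824, 0.2912, 0, 0], [0.085, 0.824, 0.2912, 0, 0], [0.085, 0.824, 0.2912, 0, 0], [0.085, 0.824, 0.2912, 0, 0], [0.085, 0.824, 0.2912, 0, 0], [0.085, 0, 0, 0, -0.0213], [0.085, 0, 0, 0, 0], [0.085, 0, 0, 0, 0]],
  ],
)

```text
clock: 14.05
ee_pos: [0.4769, -0.2239, 0.2377]
ee_rot: [[0.201, -0.98, -0.001], [-0.98, -0.201, 0.0], [-0.0, 0.001, -1.0]]
ft_force: [0.1, 0.6, -0.5]
gripper_width: 0.0856
grip_force: 0.0
```

```bash
python3 - <<'E'
from h import *
s=status.observe(); R=np.array(s["ee_rot"])
print(s["ee_pos"],"psi_y",np.degrees(np.arctan2(R[1,1],R[0,1])),"delta",R.T@(np.array([.4772,-.2245,.149])-s["ee_pos"]))
E
```

```text
[ 0.47691806 -0.22393811  0.23773945] psi_y -168.40579073287716 delta [ 0.00064851 -0.00025269  0.08873895]
```

In the tool's units: 0.04 m is 0.64, 0.03 m is 0.48.

Request:
pendant(
  plan=[
    [[0.085, 0, 0, 0.64, 0], [0.085, 0, 0, 0.48, 0], [0.085, 0, 0, 0.296, 0], [0.085, 0, 0, 0, 0], [0, 0, 0, 0, 0], [0, 0, 0, 0, 0], [0, 0, 0, 0, 0], [0, 0, 0, 0, 0], [0, 0, 0, 0, 0], [0, 0, 0, 0, 0], [0, 0, 0, 0, 0]],
  ],
)

```text
clock: 15.42
ee_pos: [0.4777, -0.2244, 0.1503]
ee_rot: [[0.203, -0.979, 0.002], [-0.979, -0.203, -0.0], [0.001, -0.002, -1.0]]
ft_force: [5.7, 0.0, 1.6]
gripper_width: 0.01
grip_force: 58.4
```

```bash
python3 - <<'E'
from h import *
s=status.observe(); R=np.array(s["ee_rot"]); g=s["ee_pos"]-.019*R[:,2]
print(s["ee_pos"],s["ft_force"])
# lid arc in vertical plane of tank x (tool -y), relative to start, tool axes
r,a0=np.hypot(.195,.043),np.arctan2(.043,.195)
for th in range(0,61,6):
    a=a0+np.radians(th); print(th,"fwd %.4f up %.4f"%(r*np.cos(a0)-r*np.cos(a),r*np.sin(a)-.043))
E
```

```text
[ 0.47771782 -0.22435878  0.15029659] [5.67192515 0.03957829 1.60389984]
0 fwd 0.0000 up 0.0000
6 fwd 0.0056 up 0.0201
12 fwd 0.0132 up 0.0396
18 fwd 0.0228 up 0.0582
24 fwd 0.0343 up 0.0756
30 fwd 0.0476 up 0.0917
36 fwd 0.0625 up 0.1064
42 fwd 0.0789 up 0.1194
48 fwd 0.0965 up 0.1307
54 fwd 0.1152 up 0.1400
60 fwd 0.1347 up 0.1474
```

In the tool's units: -0.0101 m is -0.1616, -0.01 m is -0.16.

Request:
pendant(
  plan=[
    [[0, 0, -0.0384, -0.1616, 0], [0, 0, -0.0512, -0.16, 0], [0, 0, -0.0576, -0.1568, 0], [0, 0, -0.064, -0.1552, 0], [0, 0, 0, 0, 0]],
  ],
)

```text
clock: 16.05
ee_pos: [0.4893, -0.2218, 0.188]
ee_rot: [[0.202, -0.979, -0.003], [-0.979, -0.202, 0.0], [-0.001, 0.003, -1.0]]
ft_force: [2.1, -3.8, -6.3]
gripper_width: 0.0103
grip_force: 58.6
```

Request:
pendant(
  plan=[
    [[0, 0, -0.0736, -0.1504, 0], [0, 0, -0.08, -0.1472, 0], [0, 0, -0.088, -0.1408, 0], [0, 0, -0.096, -0.1376, 0], [0, 0, -0.104, -0.1296, 0], [0, 0, -0.1088, -0.128, 0], [0, 0, 0, 0, 0], [0, 0, 0, 0, 0]],
  ],
)

```text
clock: 17.05
ee_pos: [0.5228, -0.2148, 0.2429]
ee_rot: [[0.203, -0.979, -0.001], [-0.979, -0.203, -0.0], [0.0, 0.001, -1.0]]
ft_force: [-7.9, 0.6, 0.3]
gripper_width: 0.0098
grip_force: 59.0
```

In the tool's units: -0.0089 m is -0.1424, -0.0087 m is -0.1392.

Request:
pendant(
  plan=[
    [[0, 0, -0.1168, -0.12, 0], [0, 0, -0.1216, -0.1152, 0], [0, 0, -0.128, -0.1072, 0], [0, 0, -0.1344, -0.1008, 0], [0, 0, -0.1392, -0.0928, 0], [0, 0, -0.1424, -0.088, 0], [0, 0, 0, 0, 0]],
  ],
)

```text
clock: 17.92
ee_pos: [0.571, -0.2048, 0.2848]
ee_rot: [[0.203, -0.979, 0.002], [-0.979, -0.203, -0.001], [0.002, -0.002, -1.0]]
ft_force: [-10.1, 4.1, 8.1]
gripper_width: 0.0099
grip_force: 59.1
```

Request:
pendant(
  plan=[
    [[0, 0, -0.1472, -0.0784, 0], [0, 0, -0.152, -0.0704, 0], [0, 0, -0.1552, -0.0624, 0], [0, 0, -0.1568, -0.056, 0], [0, 0, 0, 0, 0], [0, 0, 0, 0, 0], [0, 0, 0, 0, 0]],
  ],
)

```text
clock: 18.8
ee_pos: [0.6089, -0.1971, 0.3021]
ee_rot: [[0.203, -0.979, 0.005], [-0.979, -0.203, -0.001], [0.003, -0.005, -1.0]]
ft_force: [-6.0, 3.0, 8.9]
gripper_width: 0.0095
grip_force: 60.9
```

```bash
python3 - <<'E'
from h import *
s=status.observe(); R=np.array(s["ee_rot"]); g=s["ee_pos"]-.019*R[:,2]; t=np.radians(11.7)
print(s["ee_pos"],s["ft_force"],s["joints"])
u=np.array([np.cos(t),np.sin(t)]); hg=np.array([.4775,-.2245])+.195*u; f=(g[:2]-hg)@u
print("hinge",hg,"angle from tcp",np.degrees(np.arctan2(g[2]-.126,-f)-np.arctan2(.043,.195)))
o=np.zeros((600,800,3),np.uint8)
for i,n in enumerate(("top","side")):
    p,W=cloud(n); o[:300,i*400:i*400+400]=cv2.resize(p,(400,300)); 
    d=W[...,:2]-hg; F=d@u; L=d@np.array([-u[1],u[0]]); H=W[...,2]-.126
    A=np.degrees(np.arctan2(H,-F)); rr=np.hypot(F,H)
    # tops/underside points on lid sheet
    m=(abs(L)<.14)&(rr>.05)&(rr<.235)&(abs(A-60)<12)
    # keep points in the lid sheet away from handle / gripper
    k=m&((abs(L)>.085)|(rr<.1))
    print(n,k.sum(),np.percentile(A[k],[10,25,50,75,90]))
    if k.sum()>50:
        x,y=-F[k],H[k]; a,b=np.polyfit(y,x,1); r=abs(x-a*y-b)<.006; a,b=np.polyfit(y[r],x[r],1); print("slope angle",np.degrees(np.arctan2(1,a)),"offset",b,r.sum())
    c=p[150:330,330:570] if n=="top" else p[100:280,250:490]
    o[300:,i*400:i*400+400]=cv2.resize(c,(400,300),interpolation=2)
cv2.imwrite("pics/lid.png",o)
E
```

```text
[ 0.60891122 -0.19709718  0.30213439] [-5.98983298  3.04027635  8.91097435] [-1.58251752e-04  1.63040200e-01  3.45680277e-01  1.46773707e-03
 -1.74808847e+00  2.04833237e-01]
hinge [ 0.66844845 -0.18495648] angle from tcp 60.24352092872972
top 1428 [58.09440108 60.60947082 61.13305457 62.42267379 63.77044237]
slope angle 58.51851777106649 offset -0.008054781280331845 1230
side 883 [55.34717825 57.34356315 60.06405959 61.4834921  63.33493307]
slope angle 57.85489668768358 offset -0.00551645354144711 435
```

View pics/lid.png

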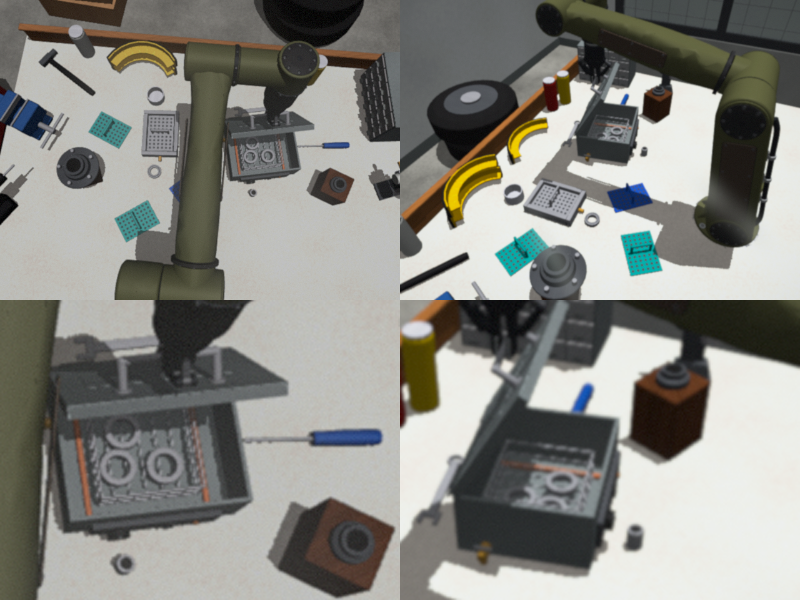

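The lid stands open and gripped (bottom panels, handle at (185,365)/(510,370)). The basket is exposed, the plate is still seated, and the bystanders have not moved. The gripper's travel gives 59.8–60.2°, and the top camera's lid face agrees at about 59.6°. Handing in.

```bash
python3 -c "
from station import workorder; print(workorder.job_done())"
```

```text
the job is handed in; nothing more can be done
None
```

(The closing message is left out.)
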